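# Hold a drill guide flush on a sloped panel blank

## Robot

A 6-joint arm with a two-finger parallel gripper is mounted at the origin on the work surface. World frame = base frame: x ahead of the robot, y to its left, z up, the work surface at z = 0. Lengths are in m, angles in rad, forces in N, time in s.
With the tool pointing down it reaches from about 0.325 to 0.9 m from the base axis. Payload 6.1 kg.
Tool frame: the origin (TCP) lies at the very end of the fingers, on their centre line; the grasp point (between the pads) lies arm.grasp_offset behind it (arm.grasp_offset is the distance from the TCP to the grasp point, in m); y points along the fingers, x is the direction in which the jaws open and shut, and the axes are right-handed (so a half turn about y gives the same grasp; the last joint's range is limited). The gripper opens to 87 mm and grips with 3 to 60 N. Pads are 19 mm wide; open, the fingers measure 117 mm over their backs; the gripper's body (75 mm by 190 mm) begins 51 mm behind the grasp point.
Start: joints at [-1.391, 0.22, 1.526, -0, 1.395, -0.126], TCP at [0.188, -0.596, 0.223] pointing down, gripper open.
Joint ranges: [-2.98, 2.98], [-0.91, 2.08], [0.09, 2.57], [-1.24, 4.39], [0.2, 2.65], [-2.68, 2.68]. Speed limits (rad/s): [2.57, 2.57, 3.01, 3.14, 3.14, 3.14].

## Interface

Orientations are given as [roll, pitch, yaw] about the fixed x, y, z axes, in that order (R = Rz(yaw) Ry(pitch) Rx(roll)).
In Python, from bench import arm gives the robot as it stands. The module is installed in compiled form; this text tells all that it offers.
- The arm moves only by the tool send_rows, never from a script. Its argument "commands" is a list that holds one entry, the list of rows, each a list of 5 numbers: the shift along the tool's x, y, z in m, then the turn about the tool's y in degrees, then the opening, from -1 (shut) to 1 (fully open). In form: [[[tx, ty, tz, turn, hand], ...]]. A call has 1 to 8 rows; each row shifts and turns the pose as measured when the row begins, along the tool's axes as they then stand; what a row does not reach is not made up. A row lasts 1/8 s, in which the tool goes at most 62.5 mm and 10.7 degrees, less where a joint would pass 70% of its speed; a pose out of reach is approached as far as the arm can. A call with a gripper value outside its range is refused whole. The fingers move at their own pace and stop on an object; the grip force is fixed at half the most. Time passes only in rows, so rows that do not move let the fingers close. It gives the time, the measured TCP pose, the force and the opening at its end, in the units of the state.
- arm.get_state(): the state, without advancing time (a new reading comes with each control period).
- arm.capture(name): name is "scene" or "top"; returns a dict with "frame" (400x640x3 uint8, red, green, blue), "z_map" (400x640 float32, m along the optical axis (not along the pixel's ray), 0 where there is no reading), "fovy" (degrees; the focal length in pixels is half the picture's height over the tangent of half this angle, whatever the lens; pixels are square), "cx", "cy" (the principal point, pixels), "R" (3x3) and "t" (3): a world point X has camera coordinates R X + t. Camera axes: x right, y down, z forward; pixel columns grow to the right and rows downward; lengths in m; the calibration is good to about 2 mm. A picture is of the moment at which its call begins.
- arm.close_job(): hands the job in, once; it reports no verdict.
The state is a dict: "time_s": time; "joints": joint angles; "dq": joint speeds; "tau": joint torques, N m; "eef_pos": TCP position; "orientation": TCP orientation; "contact_force": force on the tool from outside, world axes, zero at the start; "moment": the same for the moment, N m; "finger_gap": finger opening in m.
Only numpy, scipy, OpenCV 4.12 (cv2) and the standard library are available. Lean on these libraries where they do the work, as an engineer would, in place of code of your own. Each camera call takes 0.05 s, during which the arm holds its last target. There are 200 camera calls.

## Task

Push the red ejector knob all the way so that the drill guide slides out of its blue dock, and let the knob spring back. Pick the guide up by its orange rib, tilt it to match the sloped yellow-green blank on the angle plate, and press it squarely onto the red outline, gently, with a steady push of about 10 N. Finish while still gripping the guide and holding it flush against the blank; do not disturb the other things on the bench.

Things in the scene. Friction and masses are not known exactly. Their poses are not given: they have to be found in the camera images.
- dock: Fixed dock: blue housing 78 wide (y), 58 high, roof over x = -30 to +55 mm with a 16 mm slot along x. Origin on the bench under the housing; x to the back. Open front at -x, where a steel tray (8 thick, 76 wide) runs on to x = -131 mm, ending in a lip 12 mm high. The guide is parked under the roof, its underside on the tray (z = 8 mm), centred on the origin.
- ejector (a joint): Travel of the ejector slide, m: 0 at rest, 0.075 fully pushed (towards dock -x). A spring (1.5 N at rest, 5 N fully pushed) returns it by itself. It drives the guide ahead of it and leaves it on the open tray, centred at about dock x = -75 mm.
- ejector_knob (a point): Centre of the red ejector knob above the roof slot: 12 (x) x 26 (y) x 34 mm high, from 62 to 96 mm above the bench (roof top at 58 mm). Axes as the dock's. To eject, push its back (+x) face towards dock -x for 75 mm.
- guide_rib (a point): Drill guide (loose, about 0.12 kg): aluminium plate 56 (x) x 60 (y) x 6 mm, in its middle an orange rib 40 (x) x 14 (y) x 36 mm high. This point is the centre of the rib, 24 mm above the plate's flat underside, 18 mm below the rib's top. x along the rib, z up out of the plate; parked, axes as the dock's. Grip it across y by the upper part of the rib.
- guide: The same drill guide; origin at the centre of its flat underside.
- stage: Fixed angle plate: grey base 140 (x) x 120 (y) x 24 mm high, origin at its underside's centre on the bench; x to the back. On it a steel plate, 130 (x) x 96 (y) mm, hinged at the near (-x) edge and locked at a slope of 11 to 24 degrees, rising towards +x. Pressing does not move it.
- face (a point): Centre of the red outline (58 x 62 mm, as the guide plate) on top of the yellow-green blank (100 x 84 mm), which lies on sprung posts on the sloped plate and yields up to 10 mm along its normal (2 N, then 2 N per mm), never tilting. z is its outward normal, x points uphill, y is level. The guide goes here, x along this x (either way round); when flush, the rib centre is 24 mm out along z.
- tape: Bystander: yellow tape roll, 72 mm across, 25 high, origin under its centre
- deburrer: Bystander: yellow-handled deburring tool, 170 mm long, lying
- rivet_jar: Bystander: rivet jar, 60 mm across, 65 high, origin under its centre
- mixing_cup: Bystander: white plastic cup, 72 mm across, 65 high, origin under its centre
- wrench: Bystander: steel wrench, 170 mm long, lying
- sanding_block: Bystander: pink sanding block 75 x 45 x 28 mm, origin under its centre
- drill: Bystander: yellow and black pistol drill lying on its side, about 180 x 160 x 46 mm

How it is judged:
On the way, in this order (a step that is already met when the one before it is completed fails the run):
1. the ejector is pushed all the way and the guide is out on the open tray (value of joint ejector above 0.07 m and x of guide_rib in the frame of dock below -0.06 m), for 0.05 s.
2. the guide is lifted off the dock in the gripper, the ejector having sprung back (contact force between the fingers and guide above 1 N and contact force between guide and dock below 0.05 N and z of guide_rib in the frame of dock above 0.06 m and value of joint ejector below 0.01 m), for 0.1 s.
At the end, for the whole second after the job is handed in: the guide, still gripped, lies flush on the sloped blank (within 0.04 rad of its slope, underside within 3 mm), inside the red outline within 12 mm along each axis and 0.14 rad of turn, pressed on it with 4 to 25 N, at rest, and the ejector is back home (within 10 mm) (angle between the z axis of guide_rib and the z axis of face, either way round below 0.04 rad and angle between the x axis of guide_rib and the x axis of face, either way round below 0.14 rad and x of guide_rib in the frame of face between -0.012 and 0.012 m and y of guide_rib in the frame of face between -0.012 and 0.012 m and z of guide_rib in the frame of face between 0.018 and 0.027 m and contact force between guide and stage between 4 and 25 N and contact force between the fingers and guide above 2 N and contact force between guide and dock below 0.1 N and linear speed of guide below 0.02 m/s and value of joint ejector below 0.01 m); the arm keeps its last pose, push and grip.
It fails at once if the guide is pressed on the stage with more than 50 N (contact force between guide and stage above 50 N).
It fails at once if a bystander is moved by more than 30 mm (distance of any of tape, deburrer, rivet_jar, mixing_cup, wrench, sanding_block, drill from where it was at the start of the episode above 0.03 m).
It also fails if it takes over 58 s, if anything falls off the work surface, if the arm or the gripper's body presses on something with over 40 N, if the wrist force passes 120 N, or if a joint passes its speed limit or range.

## Working session

There is one attempt and no reset: what is moved stays moved. The work goes in short steps, Python scripts to look and compute and a tool call to move; the robot and the scene stay as the last step left them, time stands still between calls to the robot, and variables do not carry over. Pictures are saved under pics/ and viewed, about 8 in all and at most 12, crops included, and the job is handed in when it is done.

Besides the shell and the picture viewer there is one more tool, called after "Emit:" by a JSON object that holds its "api" and its "payload", one argument or row to a line. send_rows: Moves the arm, as the interface text tells. Its arguments: {"type":"object","properties":{"commands":{"type":"array","items":{"type":"array","items":{"type":"array","items":{"type":"number"}}}}},"required":["commands"]}

```bash
mkdir -p pics; cat > h.py <<'E'
import numpy as np, cv2
from bench import arm
from scipy.spatial.transform import Rotation as Ro
def cap(n):
    c=arm.capture(n); c['f']=200/np.tan(np.radians(c['fovy'])/2); c['R']=np.array(c['R']);c['t']=np.array(c['t'])
    z=c['z_map']; v,u=np.mgrid[:400,:640]
    P=np.stack([(u-c['cx'])/c['f']*z,(v-c['cy'])/c['f']*z,z],-1)
    c['P']=(P-c['t'])@c['R']; c['P'][z==0]=np.nan
    return c
def save(c,name): cv2.imwrite('pics/'+name,c['frame'][...,::-1])
def hsv(c): return cv2.cvtColor(c['frame'],cv2.COLOR_RGB2HSV)
def st():
    s=arm.get_state(); return s,np.array(s['eef_pos']),Ro.from_euler('xyz',s['orientation']).as_matrix()
E
python3 - <<'E'
from h import *
s,p,R=st(); print(s,'\n',R.round(3),arm.grasp_offset)
for n in('scene','top'):
    c=cap(n); save(c,n+'0.png'); print(n,c['f'],(-c['R'].T@c['t']).round(3),c['R'].round(2).tolist())
E
```

```text
{'time_s': 0.0, 'joints': array([-1.39109664e+00,  2.21244530e-01,  1.52761555e+00,  2.70221855e-05,
        1.39466627e+00, -1.26118770e-01]), 'dq': array([ 0.00018389,  0.00110355, -0.00116337,  0.00071452, -0.00109843,
       -0.00088394]), 'tau': array([ 2.11574144e-03, -4.94605172e+01, -3.87377572e+01,  6.99155848e-02,
        5.70905535e-02, -1.58050634e-04]), 'eef_pos': array([ 0.18805465, -0.59539488,  0.22142349]), 'orientation': array([-1.57052671,  0.001915  , -1.26498237]), 'contact_force': array([0.13540144, 0.27551755, 0.40663868]), 'moment': array([ 0.02540428, -0.00923866, -0.01160723]), 'finger_gap': 0.08725087883292273} 
 [[ 0.301 -0.     0.954]
 [-0.954  0.002  0.301]
 [-0.002 -1.     0.   ]] 0.0187
scene 418.9884939297523 [ 1.359 -0.09   1.077] [[0.13, 0.99, -0.01], [0.78, -0.11, -0.61], [-0.61, 0.08, -0.79]]
top 389.3099709698951 [0.401 0.025 1.171] [[-0.01, -1.0, 0.02], [-0.99, 0.01, -0.17], [0.16, -0.02, -0.99]]
```

View pics/scene0.png

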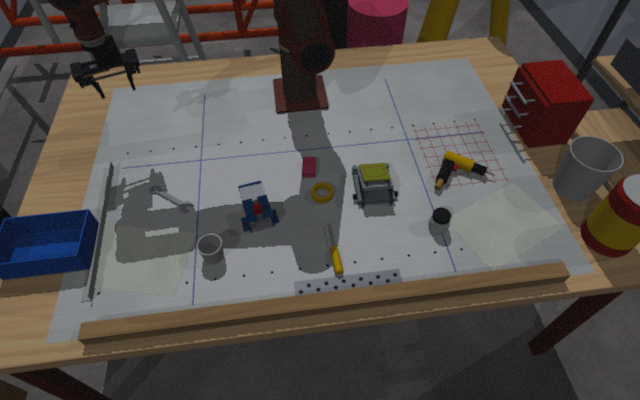

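View pics/top0.png

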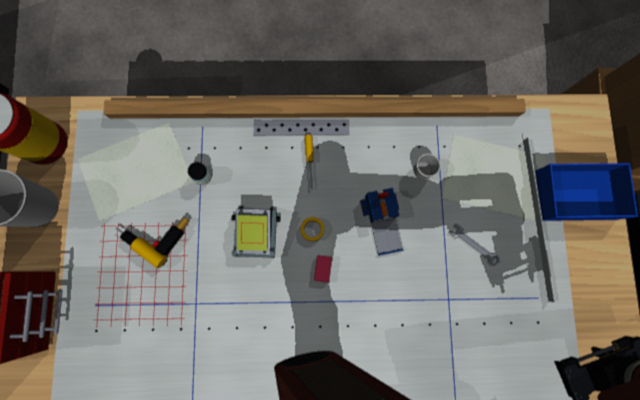

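Scene: the dock is at about (257,208) with its red knob at (257,208), and the stage blank at (375,172). Top: the dock is at (380,205) with its tray toward (388,240), the blank at (252,233), the tape at (311,229) and the sanding block at (323,269).

```bash
python3 - <<'E'
from h import *
c=cap('top'); H=hsv(c); P=c['P']
def comp(m,box,mn=8):
    k=np.zeros((400,640),np.uint8); u0,v0,u1,v1=box; k[v0:v1,u0:u1]=m[v0:v1,u0:u1]; return k>0
S=H[...,1]>90
h=H[...,0]
# blank plane
m=comp(S&(h>22)&(h<45),(225,195,285,265)); q=P[m]; q=q[~np.isnan(q[:,0])]
ce=np.median(q,0)
for i in range(3):
    A=np.c_[q[:,:2],np.ones(len(q))]; k=np.linalg.lstsq(A,q[:,2],rcond=None)[0]; r=q[:,2]-A@k; q=q[abs(r)<.008]
n=np.array([-k[0],-k[1],1]);n/=np.linalg.norm(n)
print('blank n',n.round(3),'slope',np.degrees(np.arccos(n[2])),'uphill',np.degrees(np.arctan2(k[1],k[0])),len(q),q.mean(0).round(4),'std',r.std())
print('blank rect',cv2.minAreaRect(q[:,:2].astype(np.float32)*1000))
# red outline
mr=comp(S&((h<15)|(h>170)),(232,205,275,258)); q2=P[mr]; print('red',len(q2),np.nanmean(q2,0),cv2.minAreaRect(q2[~np.isnan(q2[:,0]),:2].astype(np.float32)*1000))
# dock
mb=comp(S&(h>100)&(h<130)&(P[...,2]>.045)&(P[...,2]<.07),(345,175,415,235)); q=P[mb]; print('roof',len(q),q.mean(0),cv2.minAreaRect(q[:,:2].astype(np.float32)*1000))
mk=comp(S&((h<12)|(h>170))&(P[...,2]>.05),(345,175,415,235)); q=P[mk]; print('red/orange in dock',len(q),np.nanmean(q,0),np.c_[q,h[mk]][:40].round(3).tolist())
mt=comp((P[...,2]>.004)&(P[...,2]<.04),(365,205,415,262)); q=P[mt]; print('tray',len(q),cv2.minAreaRect(q[:,:2].astype(np.float32)*1000))
big=lambda b:cv2.resize(c['frame'][b[1]:b[3],b[0]:b[2]],None,fx=5,fy=5,interpolation=cv2.INTER_CUBIC)
cv2.imwrite('pics/crop.png',np.hstack([big((222,190,292,270)),big((345,175,420,255))])[...,::-1])
E
```

```text
blank n [-0.305  0.017  0.952] slope 17.79671072410627 uphill -3.1315441555660195 992 [0.506  0.1902 0.0746] std 0.0020886954189444987
blank rect ((506.54559326171875, 190.19528198242188), (82.65885925292969, 96.37520599365234), 88.04069519042969)
red 0 [nan nan nan] ((0.0, 0.0), (0.0, 0.0), 0.0)
roof 570 [ 0.58411631 -0.1860056   0.05727944] ((586.425537109375, -187.72308349609375), (82.633544921875, 79.11686706542969), 10.543305397033691)
red/orange in dock 73 [ 0.59376214 -0.18431257  0.07623338] [[0.613, -0.181, 0.098, 172.0], [0.613, -0.185, 0.096, 171.0], [0.613, -0.188, 0.093, 174.0], [0.613, -0.191, 0.093, 176.0], [0.613, -0.193, 0.097, 173.0], [0.61, -0.173, 0.099, 0.0], [0.611, -0.177, 0.092, 1.0], [0.61, -0.178, 0.098, 1.0], [0.61, -0.182, 0.096, 0.0], [0.61, -0.184, 0.096, 179.0], [0.61, -0.187, 0.096, 0.0], [0.61, -0.19, 0.096, 2.0], [0.61, -0.193, 0.096, 179.0], [0.608, -0.171, 0.093, 179.0], [0.608, -0.173, 0.094, 0.0], [0.607, -0.176, 0.097, 0.0], [0.607, -0.179, 0.095, 1.0], [0.607, -0.181, 0.097, 0.0], [0.607, -0.184, 0.099, 1.0], [0.607, -0.187, 0.096, 1.0], [0.608, -0.191, 0.093, 1.0], [0.608, -0.194, 0.091, 179.0], [0.608, -0.171, 0.077, 171.0], [0.606, -0.172, 0.086, 1.0], [0.605, -0.173, 0.095, 1.0], [0.604, -0.176, 0.096, 1.0], [0.605, -0.179, 0.095, 1.0], [0.605, -0.182, 0.094, 1.0], [0.605, -0.184, 0.095, 1.0], [0.605, -0.188, 0.093, 2.0], [0.605, -0.191, 0.091, 179.0], [0.606, -0.194, 0.088, 174.0], [0.605, -0.171, 0.075, 173.0], [0.604, -0.172, 0.084, 1.0], [0.601, -0.173, 0.097, 1.0], [0.602, -0.176, 0.092, 0.0], [0.602, -0.179, 0.094, 2.0], [0.603, -0.183, 0.088, 0.0], [0.604, -0.187, 0.083, 1.0], [0.605, -0.191, 0.078, 179.0]]
tray 1001 ((507.6267395019531, -214.80160522460938), (150.39662170410156, 167.31527709960938), 88.4029769897461)<stdin>:16: RuntimeWarning: Mean of empty slice
```

View pics/crop.png

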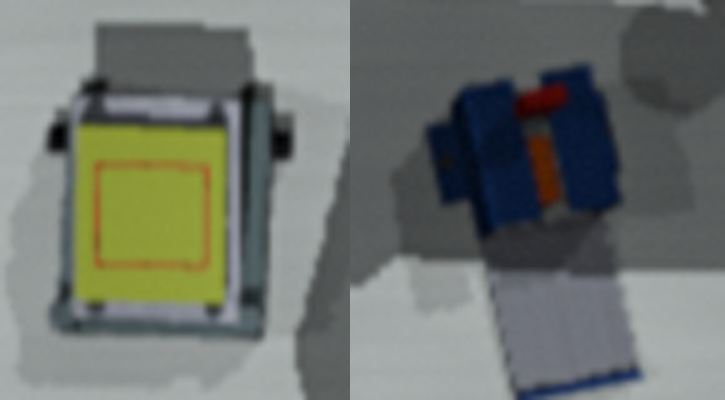

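The crop shows the red outline centred on the blank at about crop pixel (152,215). The knob is at the back of the slot, the orange rib is visible through it, and the tray runs toward the robot. The dock yaw is about +10.5°. I'll move behind the knob with the jaws closed.

Emit:
{"api": "send_rows", "payload": {
  "commands": [
    [[0,0,0,7,-1],[-0.033,0,0.053,0,-1],[-0.033,0,0.053,0,-1],[-0.033,0,0.053,0,-1],[-0.033,0,0.053,0,-1],[-0.033,0,0.053,0,-1],[-0.033,0,0.053,0,-1],[-0.033,0,0.053,0,-1]]
  ]
}}

```text
time_s: 1.15
eef_pos: [0.5116, -0.3019, 0.2194]
orientation: [-1.572, 0.004, -1.401]
contact_force: [0.3, -0.5, -0.9]
finger_gap: 0.015
```

```bash
cat >> h.py <<'E'
YAW=np.radians(10.5); DO=np.array([.574,-.190,0])
def W(d,yaw=None,o=None):
    a=YAW if yaw is None else yaw; o=DO if o is None else o
    return o+Ro.from_euler('z',a).apply(d)
def go(T):
    s,p,R=st(); print('t',round(s['time_s'],2),'p',p.round(4),'F',np.round(s['contact_force'],1),'gap',round(s['finger_gap'],4))
    print('zaz',np.degrees(np.arctan2(R[1,2],R[0,2])).round(2),'approach',R[:,1].round(3),'toolshift',((np.array(T)-p)@R).round(4))
E
python3 - <<'E'
from h import *
go(W([.075,0,.15]))
E
```

```text
t 1.15 p [ 0.5116 -0.3019  0.2194] F [ 0.3 -0.5 -0.9] gap 0.015
zaz 9.73 approach [-0.002  0.004 -1.   ] toolshift [-0.1005  0.0696  0.1555]
```

Emit:
{"api": "send_rows", "payload": {
  "commands": [
    [[-0.033,0.01,0.052,0,-1],[-0.033,0.03,0.052,-0.8,-1],[-0.033,0.03,0.052,0,-1],[0,0.04,0,0,-1],[0,0.04,0,0,-1],[0,0,0,0,-1]]
  ]
}}

```text
time_s: 1.9
eef_pos: [0.6427, -0.1777, 0.0714]
orientation: [-1.571, 0.004, -1.379]
contact_force: [-0.6, -0.8, 0.3]
finger_gap: 0.0004
```

```bash
python3 - <<'E'
from h import *
go(W([.075,0,.07]))
c=cap('scene');f=c['frame'][160:250,205:315]; cv2.imwrite('pics/k1.png',cv2.resize(f,None,fx=6,fy=6,interpolation=cv2.INTER_CUBIC)[...,::-1])
H=hsv(c);m=(H[...,1]>130)&((H[...,0]<4)|(H[...,0]>174)); m[:185]=0;m[235:]=0;m[:,:225]=0;m[:,290:]=0
q=c['P'][m]; q=q[~np.isnan(q[:,0])]; d=(q-DO)@Ro.from_euler('z',YAW).as_matrix(); print(len(q),np.percentile(d,[5,50,95],axis=0).round(4))
E
```

```text
t 1.9 p [ 0.6427 -0.1777  0.0714] F [-0.6 -0.8  0.3] gap 0.0004
zaz 11.01 approach [-0.001  0.003 -1.   ] toolshift [-0.0004  0.0014  0.0052]
2 [[ 0.0455 -0.0039  0.1018]
 [ 0.0687 -0.0013  0.1327]
 [ 0.0919  0.0013  0.1636]]
```

View pics/k1.png

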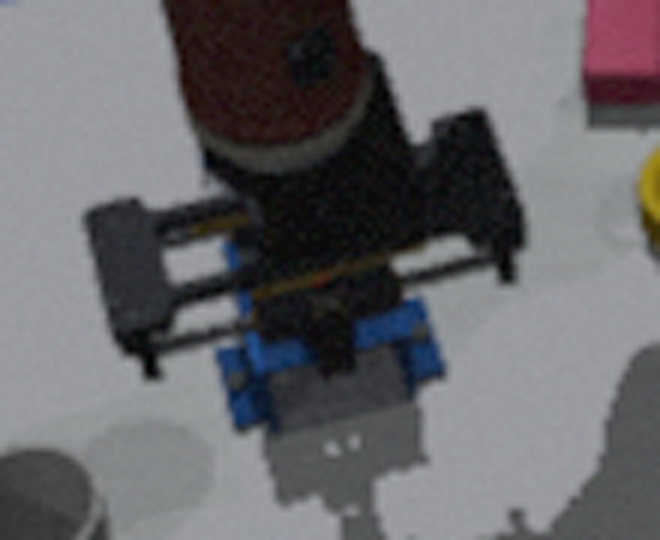

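The fingers are behind the dock's back edge and centred on it at crop pixel (335,350), with the knob hidden under the hand. Now I'll push.

Emit:
{"api": "send_rows", "payload": {
  "commands": [
    [[0,0,-0.012,-0.5,-1],[0,0,-0.012,0,-1],[0,0,-0.012,0,-1],[0,0,-0.012,0,-1],[0,0,-0.012,0,-1],[0,0,-0.012,0,-1]]
  ]
}}

```text
time_s: 2.7
eef_pos: [0.5746, -0.1955, 0.0813]
orientation: [-1.554, -0.005, -1.371]
contact_force: [5.0, 3.4, -2.4]
finger_gap: 0.0003
```

```bash
python3 - <<'E'
from h import *
go(W([-.0255,0,.07]))
E
```

```text
t 2.7 p [ 0.5746 -0.1955  0.0813] F [ 5.   3.4 -2.4] gap 0.0003
zaz 11.43 approach [ 0.017 -0.002 -1.   ] toolshift [-0.006   0.0109 -0.0252]
```

Emit:
{"api": "send_rows", "payload": {
  "commands": [
    [[-0.002,0.005,-0.008,-0.5,-1],[-0.002,0.004,-0.008,0,-1],[-0.001,0.003,-0.008,0,-1]]
  ]
}}

```text
time_s: 3.08
eef_pos: [0.5541, -0.1983, 0.0737]
orientation: [-1.543, -0.013, -1.363]
contact_force: [17.9, 5.9, 10.1]
finger_gap: 0.0008
```

```bash
python3 - <<'E'
from h import *
go(W([-.0255,0,.07]))
E
```

```text
t 3.08 p [ 0.5541 -0.1983  0.0737] F [17.9  5.9 10.1] gap 0.0008
zaz 11.95 approach [ 0.03  -0.007 -1.   ] toolshift [-0.0047  0.0035 -0.0044]
```

Emit:
{"api": "send_rows", "payload": {
  "commands": [
    [[-0.002,0,-0.006,0,-1],[0,0,-0.003,0,-1]]
  ]
}}

```text
time_s: 3.32
eef_pos: [0.5544, -0.1981, 0.0751]
orientation: [-1.519, -0.021, -1.365]
contact_force: [17.3, 4.9, -11.9]
finger_gap: 0.0005
```

```bash
python3 - <<'E'
from h import *
go(W([-.0255,0,.07]))
for n in('top','scene'):
    c=cap(n); H=hsv(c); D=(c['P']-DO)@Ro.from_euler('z',YAW).as_matrix()
    box=(abs(D[...,1])<.05)&(D[...,0]>-.14)&(D[...,0]<.07)
    for nm,m in(('org',(H[...,0]>5)&(H[...,0]<16)&(D[...,2]>.02)&(D[...,2]<.06)),('red',((H[...,0]<4)|(H[...,0]>174))&(D[...,2]>.06)&(D[...,2]<.1)),('blue',(H[...,0]>100)&(H[...,0]<130)&(D[...,2]>.045)&(D[...,2]<.065))):
        q=D[m&box&(H[...,1]>120)]; print(n,nm,len(q),np.percentile(q,[5,50,95],axis=0).round(3).tolist() if len(q) else '')
    if n=='scene': cv2.imwrite('pics/k2.png',cv2.resize(c['frame'][150:250,205:315],None,fx=6,fy=6,interpolation=cv2.INTER_CUBIC)[...,::-1])
E
```

```text
t 3.33 p [ 0.5544 -0.1981  0.0751] F [ 17.3   4.9 -11.9] gap 0.0005
zaz 11.88 approach [ 0.055 -0.01  -0.998] toolshift [-0.0046  0.0048 -0.0049]
top org 28 [[-0.089, -0.005, 0.034], [-0.083, 0.0, 0.049], [-0.07, 0.006, 0.053]]
top red 0 
top blue 141 [[0.021, -0.017, 0.053], [0.038, 0.023, 0.058], [0.051, 0.039, 0.061]]
scene org 0 
scene red 2 [[-0.032, 0.005, 0.075], [-0.024, 0.007, 0.084], [-0.015, 0.009, 0.094]]
scene blue 435 [[-0.021, -0.036, 0.055], [0.019, -0.01, 0.058], [0.054, 0.035, 0.062]]
```

View pics/k2.png

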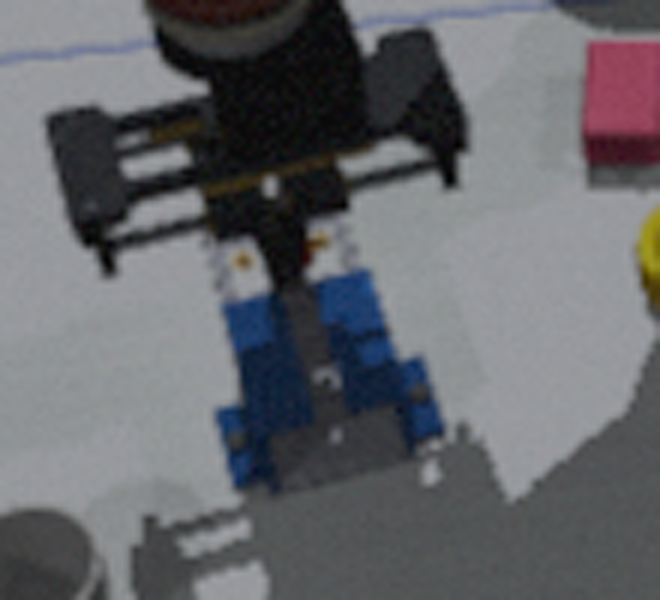

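The guide is out on the tray, with its plate at crop pixel (280,255), and the finger has stopped against a ~17 N end stop. I'll push once more to be sure, then follow the knob back.

Emit:
{"api": "send_rows", "payload": {
  "commands": [
    [[-0.002,0.002,-0.009,0,-1],[0,0.002,-0.009,0,-1]]
  ]
}}

```text
time_s: 3.68
eef_pos: [0.5541, -0.1987, 0.0758]
orientation: [-1.48, -0.031, -1.368]
contact_force: [38.1, 14.6, -10.2]
finger_gap: 0.0005
```

```bash
python3 - <<'E'
from h import *
go(W([-.0255,0,.07]))
E
```

```text
t 3.67 p [ 0.5541 -0.1987  0.0758] F [ 38.1  14.6 -10.2] gap 0.0005
zaz 11.8 approach [ 0.095 -0.012 -0.995] toolshift [-0.0052  0.0052 -0.0048]
```

Emit:
{"api": "send_rows", "payload": {
  "commands": [
    [[0,0,0.02,0,-1],[0,0,0.02,0,-1],[0,0,0.025,0,-1],[0,0,0.03,0,-1],[0,-0.04,0.005,0,-1],[0,-0.05,0,0,0],[0,-0.03,-0.05,0,1],[0,0,-0.05,0,1]]
  ]
}}

```text
time_s: 4.68
eef_pos: [0.5391, -0.1988, 0.1952]
orientation: [-1.494, -0.033, -1.36]
contact_force: [-0.2, -0.7, 0.7]
finger_gap: 0.0226
```

```bash
python3 - <<'E'
from h import *
go(W([-.078,0,.15]))
for n in('scene',):
    c=cap(n); H=hsv(c); D=(c['P']-DO)@Ro.from_euler('z',YAW).as_matrix()
    box=(abs(D[...,1])<.05)&(D[...,0]>-.14)&(D[...,0]<.07)
    for nm,m in(('org',(H[...,0]>5)&(H[...,0]<16)&(D[...,2]>.02)&(D[...,2]<.06)),('red',((H[...,0]<4)|(H[...,0]>174))&(D[...,2]>.06)&(D[...,2]<.1)),('blue',(H[...,0]>100)&(H[...,0]<130)&(D[...,2]>.045)&(D[...,2]<.065))):
        q=D[m&box&(H[...,1]>120)]; print(n,nm,len(q),np.percentile(q,[5,50,95],axis=0).round(3).tolist() if len(q) else '')
    cv2.imwrite('pics/k3.png',cv2.resize(c['frame'][150:250,205:315],None,fx=6,fy=6,interpolation=cv2.INTER_CUBIC)[...,::-1])
E
```

```text
t 4.67 p [ 0.5391 -0.1988  0.1952] F [-0.2 -0.7  0.7] gap 0.0226
zaz 12.21 approach [ 0.081 -0.016 -0.997] toolshift [-0.0049  0.0418 -0.0453]
scene org 56 [[-0.084, -0.006, 0.026], [-0.062, -0.001, 0.049], [-0.048, 0.004, 0.053]]
scene red 61 [[0.034, -0.011, 0.07], [0.042, -0.0, 0.09], [0.044, 0.009, 0.098]]
scene blue 406 [[-0.022, -0.036, 0.054], [0.018, -0.01, 0.058], [0.056, 0.035, 0.062]]
```

View pics/k3.png

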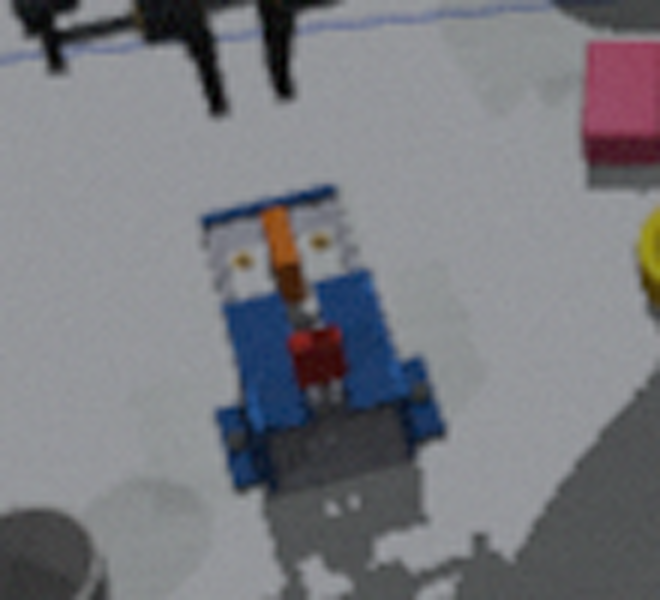

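The knob has sprung back (crop (320,355)) and the rib is out on the tray (crop (282,250)), with its centre at about dock x = -0.072.

Emit:
{"api": "send_rows", "payload": {
  "commands": [
    [[-0.005,0.02,-0.04,1.7,1],[0,0.025,0,0,1],[0,0,0,0,1],[0,0,0,0,1]]
  ]
}}

```text
time_s: 5.22
eef_pos: [0.4885, -0.204, 0.1421]
orientation: [-1.509, -0.027, -1.392]
contact_force: [-1.0, -0.3, 0.3]
finger_gap: 0.0667
```

```bash
python3 - <<'E'
from h import *
go(W([-.073,-.001,.028]))
E
```

```text
t 5.22 p [ 0.4885 -0.204   0.1421] F [-1.  -0.3  0.3] gap 0.0667
zaz 10.31 approach [ 0.066 -0.015 -0.998] toolshift [-0.0003  0.1148  0.0066]
```

Emit:
{"api": "send_rows", "payload": {
  "commands": [
    [[0,0.035,0.003,0,1],[0,0.035,0.003,0,1],[0,0.03,0.001,0,1],[0,0.014,0,0,1],[0,0,0,0,-1],[0,0,0,0,-1],[0,0,0,0,-1],[0,0,0,0,-1]]
  ]
}}

```text
time_s: 6.22
eef_pos: [0.5114, -0.2091, 0.0363]
orientation: [-1.499, -0.038, -1.389]
contact_force: [-0.4, -0.4, -0.1]
finger_gap: 0.0551
```

```bash
python3 - <<'E'
from h import *
go(W([-.073,-.001,.028]))
E
```

```text
t 6.22 p [ 0.5114 -0.2091  0.0363] F [-0.4 -0.4 -0.1] gap 0.0551
zaz 10.55 approach [ 0.078 -0.024 -0.997] toolshift [-0.0066  0.0074 -0.0085]
```

Emit:
{"api": "send_rows", "payload": {
  "commands": [
    [[-0.006,0.007,-0.008,0,-1],[0,0,0,0,-1],[0,0,0,0,-1],[0,0,0,0,-1],[0,0,0,0,-1]]
  ]
}}

```text
time_s: 6.85
eef_pos: [0.5023, -0.2043, 0.0288]
orientation: [-1.498, -0.038, -1.389]
contact_force: [-1.9, 1.6, 4.5]
finger_gap: 0.0143
```

```bash
python3 - <<'E'
from h import *
go(W([-.073,-.001,.028]))
E
```

```text
t 6.85 p [ 0.5023 -0.2043  0.0288] F [-1.9  1.6  4.5] gap 0.0143
zaz 10.55 approach [ 0.078 -0.024 -0.997] toolshift [0.     0.0008 0.0001]
```

Emit:
{"api": "send_rows", "payload": {
  "commands": [
    [[0,-0.03,0,0,-1],[0,-0.05,0,0,-1],[0,-0.05,0,0,-1],[0,-0.04,0,0,-1],[0,0,0,0,-1]]
  ]
}}

```text
time_s: 7.48
eef_pos: [0.4876, -0.1998, 0.2007]
orientation: [-1.502, -0.036, -1.389]
contact_force: [-0.0, 0.5, -2.6]
finger_gap: 0.0137
```

```bash
cat >> h.py <<'E'
def fit(q):
    for i in range(4):
        A=np.c_[q[:,:2],np.ones(len(q))]; k=np.linalg.lstsq(A,q[:,2],rcond=None)[0]; r=q[:,2]-A@k; q=q[abs(r)<max(.003,2.5*r.std())]
    n=np.array([-k[0],-k[1],1]); return n/np.linalg.norm(n),q.mean(0)
def ray(c,u,v,n,p0):
    o=-c['R'].T@c['t']; d=c['R'].T@np.array([(u-c['cx'])/c['f'],(v-c['cy'])/c['f'],1]); return o+d*(n@(p0-o))/(n@d)
E
python3 - <<'E'
from h import *
go([.5,0,.2])
for n,(u0,v0,u1,v1) in(('top',(230,203,280,260)),('scene',(355,155,400,195))):
    c=cap(n); H=hsv(c); a=np.zeros((400,640),bool); a[v0:v1,u0:u1]=1; h=H[...,0].astype(int)
    m=a&(H[...,1]>80)&(h>20)&(h<45)&(H[...,2]>70)
    cs,_=cv2.findContours(m.astype(np.uint8),cv2.RETR_EXTERNAL,cv2.CHAIN_APPROX_NONE); ct=max(cs,key=cv2.contourArea)
    fill=cv2.drawContours(np.zeros((400,640),np.uint8),[ct],-1,1,-1)
    core=cv2.erode(fill,np.ones((3,3)))>0
    q=c['P'][core]; q=q[~np.isnan(q[:,0])]; nn,p0=fit(q)
    d=np.median(h[core]); red=core&(h<d-5); vs,us=np.nonzero(red)
    print(n,'n',nn.round(3),'slope',np.degrees(np.arccos(nn[2])).round(2),'uphill',np.degrees(np.arctan2(-nn[1],-nn[0])).round(1),p0.round(4),len(us))
    for nm,U,V in(('blank',ct[:,0,0],ct[:,0,1]),('red',us,vs)):
        if len(U)<5: continue
        pts=np.array([ray(c,u,v,nn,p0) for u,v in zip(U,V)]); r=cv2.minAreaRect(pts[:,:2].astype(np.float32)*1000); print(nm,np.round(r[0],1),np.round(r[1],1),round(r[2],2))
E
```

```text
t 7.47 p [ 0.4876 -0.1998  0.2007] F [-0.   0.5 -2.6] gap 0.0137
zaz 10.53 approach [ 0.074 -0.023 -0.997] toolshift [-0.1942 -0.0029  0.0486]
top n [-0.303  0.013  0.953] slope 17.67 uphill -2.5 [0.5052 0.1894 0.0743] 166
blank [505.8 189.4] [81.1 93. ] 89.24
red [503.7 190.3] [64.8 60.4] 88.38
scene n [-0. -0.  1.] slope 0.0 uphill 0.0 [nan nan nan] 0
  ret = _var(a, axis=axis, dtype=dtype, out=out, ddof=ddof,
  arrmean = um.true_divide(arrmean, div, out=arrmean,
  ret = ret.dtype.type(ret / rcount)
h.py:24: RuntimeWarning: Mean of empty slice.
  n=np.array([-k[0],-k[1],1]); return n/np.linalg.norm(n),q.mean(0)
  ret = um.true_divide(
  return _methods._mean(a, axis=axis, dtype=dtype,
  ret = ret.dtype.type(ret / rcount)
```

Emit:
{"api": "send_rows", "payload": {
  "commands": [
    [[0,-0.02,0,10,-1],[-0.026,-0.004,0.051,2.5,-1],[-0.026,-0.004,0.051,0,-1],[-0.026,-0.004,0.051,0,-1],[-0.026,-0.004,0.051,0,-1],[-0.026,-0.004,0.051,0,-1],[-0.026,-0.004,0.051,0,-1],[-0.026,-0.004,0.051,0,-1]]
  ]
}}

```text
time_s: 8.57
eef_pos: [0.845, -0.0251, 0.2347]
orientation: [-1.537, -0.01, -1.621]
contact_force: [1.0, -0.5, 0.2]
finger_gap: 0.0138
```

Emit:
{"api": "send_rows", "payload": {
  "commands": [
    [[0,0,0.03,0,-1],[0,0,0.03,0,-1]]
  ]
}}

```text
time_s: 8.82
eef_pos: [0.906, -0.0237, 0.2268]
orientation: [-1.546, -0.008, -1.617]
contact_force: [1.2, -0.7, -1.3]
finger_gap: 0.0142
```

```bash
python3 - <<'E'
from h import *
go([.9,-.03,.25]); print(arm.get_state()['joints'].round(2))
E
```

```text
t 8.82 p [ 0.906  -0.0237  0.2268] F [ 1.2 -0.7 -1.3] gap 0.0142
zaz -2.63 approach [ 0.024 -0.009 -1.   ] toolshift [ 0.0067 -0.0233 -0.0052]
[-0.11  1.    0.42 -0.01  1.7   1.51]
```

Emit:
{"api": "send_rows", "payload": {
  "commands": [
    [[0,0,0.03,0,-1],[0,0,0.03,0,-1],[0,0,0.03,0,-1]]
  ]
}}

```text
time_s: 9.2
eef_pos: [0.9473, -0.026, 0.1949]
orientation: [-1.53, -0.006, -1.616]
contact_force: [-0.5, 0.2, -1.5]
finger_gap: 0.0137
```

```bash
python3 - <<'E'
from h import *
go([.9,-.03,.25]); print(arm.get_state()['joints'].round(2))
E
```

```text
t 9.2 p [ 0.9473 -0.026   0.1949] F [-0.5  0.2 -1.5] gap 0.0137
zaz -2.58 approach [ 0.04  -0.008 -0.999] toolshift [ 0.0064 -0.0569 -0.0448]
[-0.11  1.22  0.09 -0.    1.78  1.51]
```

Emit:
{"api": "send_rows", "payload": {
  "commands": [
    [[0,-0.03,0.06,0,-1],[0,-0.03,0.06,0,-1],[0,-0.03,0.06,0,-1],[0,-0.03,0.06,0,-1]]
  ]
}}

```text
time_s: 9.7
eef_pos: [0.9851, -0.0307, 0.2845]
orientation: [-1.35, -0.003, -1.616]
contact_force: [-0.9, 0.3, -1.5]
finger_gap: 0.014
```

```bash
python3 - <<'E'
from h import *
go([.9,-.03,.25]); print(arm.get_state()['joints'].round(2))
E
```

```text
t 9.7 p [ 0.9851 -0.0307  0.2845] F [-0.9  0.3 -1.5] gap 0.014
zaz -2.55 approach [ 0.219 -0.013 -0.976] toolshift [ 0.0031  0.015  -0.0905]
[-0.12  1.14  0.09  0.01  1.69  1.5 ]
```

The reach limit tilts the tool outward, and the tilt stays. The guide was level when the tool was tilted 4.6°, so I need about 22° of tool tilt.

Emit:
{"api": "send_rows", "payload": {
  "commands": [
    [[0,-0.02,0.06,0,-1],[0,-0.02,0.06,0,-1],[0,-0.02,0.06,0,-1]]
  ]
}}

```text
time_s: 10.07
eef_pos: [1.0116, -0.0335, 0.3463]
orientation: [-1.214, -0.002, -1.616]
contact_force: [1.0, 0.6, -1.7]
finger_gap: 0.0141
```

```bash
python3 - <<'E'
from h import *
go([.9,-.03,.25]); print(arm.get_state()['joints'].round(2))
E
```

```text
t 10.07 p [ 1.0116 -0.0335  0.3463] F [ 1.   0.6 -1.7] gap 0.0141
zaz -2.51 approach [ 0.349 -0.018 -0.937] toolshift [ 0.0012  0.0513 -0.1382]
[-0.12  1.08  0.09  0.02  1.61  1.5 ]
```

```bash
python3 - <<'E'
from h import *
go([.53,.19,.26])
E
```

```text
t 10.07 p [ 1.0116 -0.0335  0.3463] F [ 1.   0.6 -1.7] gap 0.0141
zaz -2.51 approach [ 0.349 -0.018 -0.937] toolshift [-0.202  -0.091  -0.4901]
```

Emit:
{"api": "send_rows", "payload": {
  "commands": [
    [[-0.02,-0.009,-0.049,0,-1],[-0.02,-0.009,-0.049,0,-1],[-0.02,-0.009,-0.049,0,-1],[-0.02,-0.009,-0.049,0,-1],[-0.02,-0.009,-0.049,0,-1],[-0.02,-0.009,-0.049,0,-1],[-0.02,-0.009,-0.049,0,-1],[-0.02,-0.009,-0.049,0,-1]]
  ]
}}

```text
time_s: 11.08
eef_pos: [0.6617, 0.1305, 0.2837]
orientation: [-1.197, 0.0, -1.62]
contact_force: [0.0, 0.8, -0.5]
finger_gap: 0.014
```

Emit:
{"api": "send_rows", "payload": {
  "commands": [
    [[-0.02,-0.009,-0.049,0,-1],[-0.02,-0.009,-0.049,0,-1],[0,0,0,0,-1],[0,0,0,0,-1]]
  ]
}}

```text
time_s: 11.58
eef_pos: [0.561, 0.1786, 0.2662]
orientation: [-1.191, 0.003, -1.617]
contact_force: [0.6, 0.4, -1.0]
finger_gap: 0.014
```

```bash
python3 - <<'E'
from h import *
go([.53,.19,.26])
c=cap('scene'); s,p,R=st()
uv=c['R']@p+c['t']; u,v=int(uv[0]/uv[2]*c['f']+c['cx']),int(uv[1]/uv[2]*c['f']+c['cy']); print(u,v)
save(c,'g1.png'); f=c['frame'][v-50:v+50,u-60:u+60]; cv2.imwrite('pics/g1c.png',cv2.resize(f,None,fx=6,fy=6,interpolation=cv2.INTER_CUBIC)[...,::-1])
H=hsv(c); h=H[...,0]
m=(np.linalg.norm(c['P']-p,axis=-1)<.07)&(h>4)&(h<17)&(H[...,1]>120); q=c['P'][m]; print('rib',len(q),np.nanmean(q,0))
q=(q-p)@R; print(np.percentile(q,[3,50,97],axis=0).round(4))
m=(np.linalg.norm(c['P']-p,axis=-1)<.07)&(H[...,1]<60)&(H[...,2]>70); q=c['P'][m]; print('plate',len(q)); 
if len(q)>20: n,p0=fit(q); print(n,np.degrees(np.arccos(n[2])),p0,((p0-p)@R).round(4))
E
```

```text
t 11.57 p [0.561  0.1786 0.2662] F [ 0.6  0.4 -1. ] gap 0.014
zaz -2.7 approach [ 0.37  -0.014 -0.929] toolshift [-0.0099 -0.0058 -0.0315]
381 140
rib 96 [0.57306558 0.17643629 0.2815764 ]
[[-0.0068 -0.0238 -0.0028]
 [ 0.002  -0.0121  0.0212]
 [ 0.0074  0.0103  0.0274]]
plate 127
[0.75579339 0.01895604 0.65453573] 49.11554392203432 [0.58337599 0.1812305  0.271993  ] [-0.0039  0.0026  0.023 ]
```

View pics/g1c.png

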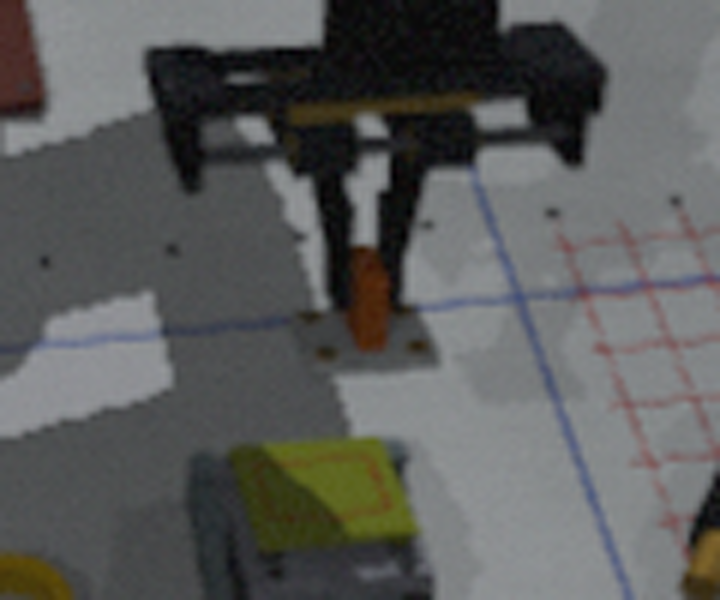

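The guide is held by its rib (crop (370,300)) with its plate at crop (370,340). It faces forward with a tilt like the blank's, and the blank with its red outline is at crop (325,490). The tool tilt is 21.8° toward azimuth -2.2°, so the guide should be at about 17°.

```bash
cat >> h.py <<'E'
N=np.array([-.3037,.0106,.9527]); FC=np.array([.504,.190,.0741]); FX=np.array([.9527,-.033,.304])
OFF=np.array([0,-.003,.0033])
def face(h):
    s,p,R=st(); go(FC+N*(.024+h)-R@OFF); r=p+R@OFF-FC
    print('rib in face: x',(r@FX).round(4),'y',(r@np.cross(N,FX)).round(4),'z',(r@N).round(4),'Fn',(np.array(s['contact_force'])@N).round(2),'tilt',np.degrees(np.arccos(-R[2,1])).round(2))
E
python3 - <<'E'
from h import *
face(.04)
E
```

```text
t 11.62 p [0.5609 0.1784 0.2659] F [ 0.5  0.8 -1.6] gap 0.0139
zaz -2.74 approach [ 0.369 -0.014 -0.929] toolshift [-0.0083  0.0962 -0.1231]
rib in face: x 0.116 y -0.0097 z 0.1685 Fn -1.65 tilt 21.69
```

Emit:
{"api": "send_rows", "payload": {
  "commands": [
    [[-0.003,0.01,-0.04,0,-1],[-0.003,0.02,-0.04,0,-1],[-0.002,0.03,-0.04,0,-1],[0,0.03,-0.003,0,-1],[0,0.005,0,0,-1],[0,0,0,0,-1]]
  ]
}}

```text
time_s: 12.38
eef_pos: [0.4903, 0.1886, 0.135]
orientation: [-1.182, 0.007, -1.625]
contact_force: [0.5, -0.3, -1.8]
finger_gap: 0.0137
```

```bash
python3 - <<'E'
from h import *
face(.0)
c=cap('scene'); cv2.imwrite('pics/g2c.png',cv2.resize(c['frame'][125:215,320:430],None,fx=6,fy=6,interpolation=cv2.INTER_CUBIC)[...,::-1])
E
```

```text
t 12.38 p [0.4903 0.1886 0.135 ] F [ 0.5 -0.3 -1.8] gap 0.0137
zaz -3.27 approach [ 0.379 -0.014 -0.925] toolshift [-0.0017  0.0406 -0.0119]
rib in face: x 0.0086 y -0.0019 z 0.0654 Fn -1.86 tilt 22.28
```

View pics/g2c.png

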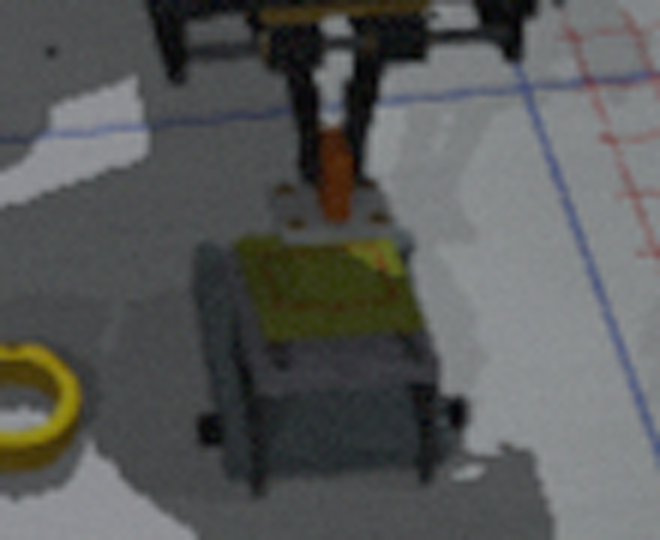

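The guide hovers above the blank in line with the outline, with its plate at crop (330,210) and the outline at crop (330,285). I'll descend in stages.

Emit:
{"api": "send_rows", "payload": {
  "commands": [
    [[-0.001,0.01,-0.004,-0.4,-1],[-0.001,0.01,-0.004,0,-1],[0,0.008,-0.003,0,-1],[0,0.004,-0.001,0,-1],[0,0,0,0,-1]]
  ]
}}

```text
time_s: 13.05
eef_pos: [0.4938, 0.1915, 0.1018]
orientation: [-1.177, 0.005, -1.618]
contact_force: [-0.1, -0.5, -1.8]
finger_gap: 0.0138
```

```bash
python3 - <<'E'
from h import *
face(.0)
E
```

```text
t 13.05 p [0.4938 0.1915 0.1018] F [-0.1 -0.5 -1.8] gap 0.0138
zaz -2.86 approach [ 0.383 -0.013 -0.924] toolshift [ 0.0011  0.0086 -0.0025]
rib in face: x 0.0017 y 0.0011 z 0.0328 Fn -1.7 tilt 22.55
```

Emit:
{"api": "send_rows", "payload": {
  "commands": [
    [[0,0.003,-0.0005,0,-1],[0,0.003,-0.0005,0,-1],[0,0.002,0,0,-1]]
  ]
}}

```text
time_s: 13.42
eef_pos: [0.4966, 0.1916, 0.0943]
orientation: [-1.176, 0.006, -1.618]
contact_force: [0.4, -0.1, -1.9]
finger_gap: 0.0138
```

Emit:
{"api": "send_rows", "payload": {
  "commands": [
    [[0,0.002,0,0,-1],[0,0,0,0,-1]]
  ]
}}

```text
time_s: 13.68
eef_pos: [0.4975, 0.1916, 0.0925]
orientation: [-1.176, 0.006, -1.619]
contact_force: [-1.6, -0.0, 0.7]
finger_gap: 0.0134
```

```bash
python3 - <<'E'
from h import *
face(.0); print(arm.get_state()['moment'].round(2))
E
```

```text
t 13.68 p [0.4975 0.1916 0.0925] F [-1.6 -0.   0.7] gap 0.0134
zaz -2.88 approach [ 0.384 -0.013 -0.923] toolshift [ 0.0013 -0.0014 -0.0022]
rib in face: x 0.0023 y 0.0013 z 0.0228 Fn 1.18 tilt 22.61
[-0.06  0.72 -0.07]
```

Emit:
{"api": "send_rows", "payload": {
  "commands": [
    [[0,0.002,0,0,-1],[0,0.002,0,0,-1],[0,0,0,0,-1]]
  ]
}}

```text
time_s: 14.05
eef_pos: [0.4989, 0.1917, 0.0895]
orientation: [-1.177, 0.006, -1.619]
contact_force: [-6.3, -0.7, 5.8]
finger_gap: 0.0138
```

```bash
python3 - <<'E'
from h import *
face(.0); print(arm.get_state()['moment'].round(2))
E
```

```text
t 14.05 p [0.4989 0.1917 0.0895] F [-6.3 -0.7  5.8] gap 0.0138
zaz -2.89 approach [ 0.384 -0.013 -0.923] toolshift [ 0.0015 -0.0047 -0.0024]
rib in face: x 0.0028 y 0.0015 z 0.0195 Fn 7.44 tilt 22.58
[-0.31  1.07 -0.2 ]
```

Contact began at rib z ≈ 23.5 mm and the stiffness is 1.9 N/mm, as expected for flush contact. I'll press a bit harder so it self-aligns, then ease back.

Emit:
{"api": "send_rows", "payload": {
  "commands": [
    [[0,0.003,-0.001,0,-1],[0,0.003,-0.001,0,-1],[0,0,0,0,-1]]
  ]
}}

```text
time_s: 14.42
eef_pos: [0.5002, 0.1917, 0.0858]
orientation: [-1.175, 0.005, -1.619]
contact_force: [-11.8, -2.0, 12.7]
finger_gap: 0.0139
```

```bash
python3 - <<'E'
from h import *
face(.0); print(arm.get_state()['moment'].round(2))
s,p,R=st(); c=cap('scene'); cv2.imwrite('pics/g3c.png',cv2.resize(c['frame'][135:215,330:420],None,fx=7,fy=7,interpolation=cv2.INTER_CUBIC)[...,::-1])
# plate top vs blank, in face coordinates
B=np.c_[FX,np.cross(N,FX),N]; D=(c['P']-FC)@B; H=hsv(c)
ok=(abs(D[...,0])<.06)&(abs(D[...,1])<.05)&(D[...,2]>-.03)&(D[...,2]<.06)
for nm,m in(('plate',ok&(H[...,1]<70)&(abs(D[...,0])<.03)&(abs(D[...,1])<.032)&(abs(D[...,1])>.012)&(D[...,2]<.02)),('blank',ok&(H[...,0]>20)&(H[...,0]<45)&(H[...,1]>100)),('rib',ok&(H[...,0]>4)&(H[...,0]<17)&(H[...,1]>120)&(D[...,2]>.004))):
    q=D[m]; print(nm,len(q)); 
    if len(q)>15: n,p0=fit(q); print(' tilt vs face deg x,y',np.degrees(n[:2]).round(2),p0.round(4),np.percentile(q,[3,97],axis=0).round(4).tolist())
E
```

```text
t 14.43 p [0.5002 0.1917 0.0858] F [-11.8  -2.   12.7] gap 0.0139
zaz -2.87 approach [ 0.385 -0.014 -0.923] toolshift [ 0.0016 -0.0086 -0.0022]
rib in face: x 0.0029 y 0.0015 z 0.0156 Fn 15.63 tilt 22.67
[-0.24  1.66 -0.19]
plate 96
 tilt vs face deg x,y [ 1.07 -0.9 ] [ 0.0064  0.0013 -0.0022] [[-0.0232, -0.0279, -0.0084], [0.0299, 0.0305, 0.0007]]
blank 198
 tilt vs face deg x,y [ 0.04 -0.53] [ 0.0218 -0.006  -0.0078] [[-0.0419, -0.0413, -0.0107], [0.0549, 0.0385, -0.0046]]
rib 69
 tilt vs face deg x,y [ 15.15 -24.13] [ 0.0149 -0.0001  0.0257] [[-0.009, -0.0065, 0.0068], [0.0277, 0.0068, 0.0378]]
```

View pics/g3c.png

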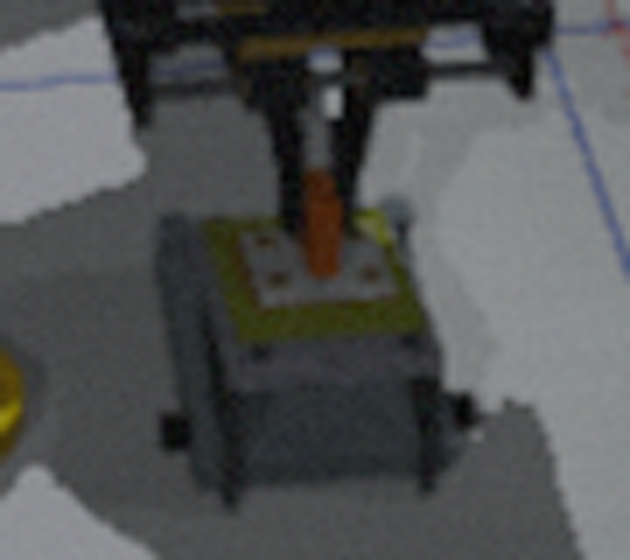

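The guide lies flush inside the red outline (crop (320,265)), and its plane matches the blank's within about 1°. I'll ease back to about 10 N.

Emit:
{"api": "send_rows", "payload": {
  "commands": [
    [[0,-0.002,-0.001,0,-1],[0,-0.002,-0.001,0,-1],[0,0,0,0,-1],[0,0,0,0,-1],[0,0,0,0,-1]]
  ]
}}

```text
time_s: 15.1
eef_pos: [0.4984, 0.1919, 0.0913]
orientation: [-1.171, 0.005, -1.619]
contact_force: [-3.3, 0.6, 2.8]
finger_gap: 0.0137
```

```bash
python3 - <<'E'
from h import *
face(.0)
E
```

```text
t 15.1 p [0.4984 0.1919 0.0913] F [-3.3  0.6  2.8] gap 0.0137
zaz -2.85 approach [ 0.389 -0.014 -0.921] toolshift [ 0.0017 -0.0029 -0.0026]
rib in face: x 0.0029 y 0.0016 z 0.0214 Fn 3.68 tilt 22.88
```

Emit:
{"api": "send_rows", "payload": {
  "commands": [
    [[0,0.0025,-0.0005,0,-1],[0,0.001,0,0,-1],[0,0.001,0,0,-1]]
  ]
}}

```text
time_s: 15.48
eef_pos: [0.4999, 0.1919, 0.0874]
orientation: [-1.172, 0.004, -1.619]
contact_force: [-8.9, -1.6, 9.5]
finger_gap: 0.0142
```

```bash
python3 - <<'E'
from h import *
face(.0)
cap('top');cap('top');c=cap('scene');face(.0); print(np.abs(arm.get_state()['dq']).max())
B=np.c_[FX,np.cross(N,FX),N]; D=(c['P']-FC)@B; H=hsv(c)
ok=(abs(D[...,0])<.06)&(abs(D[...,1])<.05)&(D[...,2]>-.03)&(D[...,2]<.06)
for nm,m in(('plate',ok&(H[...,1]<70)&(abs(D[...,0])<.03)&(abs(D[...,1])<.032)&(abs(D[...,1])>.012)&(D[...,2]<.02)),('blank',ok&(H[...,0]>20)&(H[...,0]<45)&(H[...,1]>100))):
    q=D[m]; n,p0=fit(q); print(nm,len(q),np.degrees(n[:2]).round(2),p0.round(4))
K=(c['P']-DO)@Ro.from_euler('z',YAW).as_matrix(); m=((H[...,0]<4)|(H[...,0]>174))&(H[...,1]>120)&(K[...,2]>.06)&(K[...,2]<.1)&(abs(K[...,1])<.05)&(abs(K[...,0])<.14)
print('knob',np.percentile(K[m],[5,50,95],axis=0).round(3).tolist())
E
```

```text
t 15.47 p [0.4999 0.1919 0.0874] F [-8.9 -1.6  9.5] gap 0.0142
zaz -2.85 approach [ 0.388 -0.014 -0.921] toolshift [ 0.0017 -0.007  -0.0025]
rib in face: x 0.0031 y 0.0017 z 0.0172 Fn 11.7 tilt 22.88
t 15.62 p [0.4999 0.1918 0.0874] F [-8.4 -1.6  9.8] gap 0.0139
zaz -2.85 approach [ 0.388 -0.015 -0.921] toolshift [ 0.0017 -0.007  -0.0025]
rib in face: x 0.0031 y 0.0017 z 0.0173 Fn 11.86 tilt 22.87
0.00281705292887744
plate 98 [-0.26 -0.1 ] [ 0.0075  0.0001 -0.0004]
blank 200 [-0.05  0.01] [ 0.0212 -0.0077 -0.0061]
knob [[0.034, -0.01, 0.072], [0.043, -0.001, 0.091], [0.045, 0.009, 0.099]]
```

Emit:
{"api": "send_rows", "payload": {
  "commands": [
    [[0,-0.001,0,0,-1]]
  ]
}}

```text
time_s: 15.75
eef_pos: [0.4995, 0.1919, 0.0886]
orientation: [-1.172, 0.004, -1.619]
contact_force: [-6.0, -1.4, 7.8]
finger_gap: 0.0135
```

```bash
python3 - <<'E'
from h import *
face(.0);cap('top');cap('top');cap('top');face(.0); print(np.abs(arm.get_state()['dq']).max())
E
```

```text
t 15.75 p [0.4995 0.1919 0.0886] F [-6.  -1.4  7.8] gap 0.0135
zaz -2.85 approach [ 0.388 -0.015 -0.921] toolshift [ 0.0017 -0.0058 -0.0026]
rib in face: x 0.0031 y 0.0017 z 0.0185 Fn 9.27 tilt 22.86
t 15.9 p [0.4995 0.1919 0.0886] F [-7.1 -1.9  7.7] gap 0.0142
zaz -2.84 approach [ 0.388 -0.015 -0.921] toolshift [ 0.0017 -0.0058 -0.0025]
rib in face: x 0.0031 y 0.0017 z 0.0185 Fn 9.52 tilt 22.86
0.0012306465745365062
```

```bash
python3 -c "
from bench import arm
print(arm.close_job())"
```

```text
the job is handed in; nothing more can be done
None
```

The job is handed in at about 16 s of the 58 s allowed. The guide is still gripped and held flush on the sloped blank; the hand-in gave no verdict.

**What I did:**
1. I pushed the knob to its end stop, where the force rose to about 40 N. The guide slid out onto the tray and I let the knob spring back.
2. I gripped the guide by its rib and lifted it.
3. The moves had no tilt command, so I drove the arm to its reach limit, which tilted the tool about 18° outward, and the tilt held afterwards.
4. I lowered the guide onto the outline, pressed to about 17 N so it would settle, then eased back.

**Last checks:**

| Check | Reading | Allowed |
|---|---|---|
| Guide against blank, depth image (taken just before the final 1 mm ease-back) | within about 0.3° | 0.04 rad (2.3°) |
| Offset from the outline centre (from the arm pose) | about 3 mm in x, 2 mm in y | 12 mm |
| Turn about the normal (from the arm pose) | about 1° | 0.14 rad (8°) |
| Push, after correcting for a 1.8 N sensor offset | about 11 N, steady | 4 to 25 N |
| Knob | back at its starting position | within 10 mm |

**Doubtful points:**
- **Rib height:** the arm pose puts the rib centre 18.5 mm above the uncompressed blank. That is close to the 18 mm lower limit if the limit is measured from there. The push force implies about 19.4 mm, within the 2 mm calibration.
- **Earlier tilt reading:** at 17 N the depth image showed about 1° of mismatch, which is near its noise.
- **Knob push:** the hand also tilted and rose during the push, with no visible effect.
- **Other items:** I did not measure them afterwards. None looked moved in the crops I viewed, which did not cover all of them.

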